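Lock the tapered post into its stand

ROBOT

A 7-joint arm with a two-finger parallel gripper is mounted at the origin on a cart in front of the work surface, level with it; the furniture and walls round the work are solid. World frame = base frame: x ahead of the robot, y to its left, z up, the work surface at z = 0. Lengths are in m, angles in rad, forces in N, time in s.
With the tool pointing down it reaches from about 0.4 to 0.85 m from the base axis. Payload 10.4 kg.
Tool frame: the origin (TCP) lies midway between the tips of the shut fingers; the grasp point (between the pads) lies 19 mm behind it; z points along the fingers, x is the direction in which the jaws open and shut, and the axes are right-handed (so a half turn about z gives the same grasp; the last joint's range is limited). The gripper opens to 85 mm and grips with 20 to 120 N. Pads are 22 mm wide; open, the fingers measure 114 mm over their backs; the gripper's body (76 mm by 85 mm) begins 54 mm behind the grasp point. The pads swing forward as they close: fully open they stand 13 mm farther back than shut.
Start: joints at [-1.359, 0.332, -0.065, 1.46, 0.022, 1.35, -0.088], TCP at [0.145, 0.608, 0.231] pointing down, gripper open.
Joint ranges: [-2.6, 2.6], [-0.5, 2.12], [-1.47, 1.34], [0.16, 2.42], [-1.27, 4.41], [0.06, 2.06], [-2.6, 2.6]. Speed limits (rad/s): [2.22, 2.22, 2.79, 2.79, 3.14, 3.14, 3.14].

INTERFACE

Orientations are given as a unit quaternion [x, y, z, w].
In Python, from workcell import manip, cams gives the robot as it stands.
- The arm moves only by the tool move_arm, never from a script. Its argument "moves" is a list of rows, each a list of 7 numbers: the turn, a rotation vector about the tool's x, y, z in degrees, then the shift along the tool's x, y, z in m, then the finger opening in m, from 0 to 0.0854. A call has 1 to 10 rows; each row is the pose to reach, as a shift and turn from the pose commanded when the call began, along the tool's axes at that moment; what a row does not reach only later rows make up. A row lasts 1/10 s, in which the tool goes at most 50 mm and 8.59 degrees, less where a joint would pass 70% of its speed; a pose out of reach is approached as far as the arm can. A call with a gripper value outside its range is refused whole. The fingers move at their own pace and stop on an object; "grip_force" is the grip in N (left out, the last holds). Time passes only in rows, so rows that repeat a pose let the fingers close. It gives the time, the measured TCP pose, the force and the opening at its end, in the units of the state.
- manip.get_obs(): the state, without advancing time (a new reading comes with each control period).
- cams.camera(name): name is "side" or "top"; returns the picture (400x640x3 uint8, red, green, blue); there is no depth.
- cams.camera_params(name): a dict with "fx", "fy", "cx", "cy" (pixels), "xyz" and "rotation" of the camera in the world. Camera axes: x right, y up, looking along -z (the intrinsics and any distortion apply to the point x, -y, -z); pixel columns grow to the right and rows downward; lengths in m; the calibration is good to about 2 mm. A picture is of the moment at which its call begins. camera_params takes no time and is no camera call.
- manip.hand_in(): hands the job in, once; it reports no verdict.
The state is a dict: "clock": time; "joint_pos": joint angles; "joint_velocities": joint speeds; "tau": joint torques, N m; "position": TCP position; "ee_rot": TCP orientation; "ft_force": force on the tool from outside, world axes, zero at the start; "torque": the same for the moment, N m; "grip_width": opening from 0.0 (shut) to 1.0 (fully open).
Only numpy, scipy, OpenCV 4.12 (cv2) and the standard library are available. Lean on these libraries where they do the work, as an engineer would, in place of code of your own. Each camera call takes 0.05 s, during which the arm holds its last target. There are 200 camera calls.

TASK

Take the tall knob-headed post out of the wooden rack, stand its tapered shank lightly in the socket of the grey stand and let go of it. Then pick up the tapping weight and tap the post down until it locks with its collar flush on the socket's face, set it with a last firm tap of at least 18 N, and stand the weight back on the worktop. No tap may exceed 30 N; leave the other things alone.

Things in the scene. Friction and masses are not known exactly. Their poses are not given: they have to be found in the camera images.
- post: bare steel post, upright in either hole of the rack. Origin: centre of the underside of its collar (36 mm diameter, 6 mm thick); z up along the post. Above the collar a round head, 28 mm diameter with three dark bands (grip it 10 to 50 mm above the origin). 0.16 kg. Let go in the socket it stands by itself with the collar 6 to 11 mm above the socket's face, almost upright
- post_top (a point): centre of the flat top of the post's head, 52 mm above its origin: the place to tap
- post_tip (a point): lower end of the post's shank, 52 mm below its origin. The shank tapers from 26 mm diameter under the collar (8 degrees a side); it has a groove 18 to 24 mm down, a lead cone from 18.7 mm diameter (26 mm down) to 15.4 mm (38 mm down), then a straight pilot 15.4 mm in diameter to this end
- socket_mouth (a point): centre of the socket, level with the flat top face of the stand's boss, 63 to 70 mm above the worktop (it differs each time: levelling feet); z up. Taper bore 26.6 mm in diameter at the face, 8 degrees a side, then a straight pilot bore 16.6 mm in diameter from 36 to 54 mm deep. When the post is flush, its origin is at this point
- stand: grey stand fixed to the worktop on short levelling feet: 110 mm square foot, round boss 54 mm diameter, 60 mm tall; origin under the plate's centre. Sprung jaws in the socket resist the post from about 10 mm above flush; the resistance grows from about 6 N to 11-16 N; about 2 mm above flush the jaws snap in, the collar drops to within 1 mm of flush and the resistance turns rigid. The post stays locked
- tapper: tapping weight, upright on the worktop: dark steel head 44 mm diameter, 35 mm tall, flat rubber underside; above it a round wooden handle 22 mm diameter reaching to 104 mm. Origin: centre of the underside; z up. 0.3 to 0.5 kg. Grip the handle low, fingertips on or just above the head's shoulder, so that it cannot slide up in the grip
- rack: wooden rack block, 75 x 150 x 58 mm, fixed; origin at the centre of its underside; two plain holes 30 mm in diameter along its y axis, at y = -40 and +40 mm, in which the two posts hang by their collars (origin 58 mm above the worktop)
- disc_post: the other, shorter steel post in the rack, with a flat 42 mm disc on top (23 mm above its collar's underside, its origin); leave it alone
- petri: round glass dish, 61 mm diameter, 15 mm tall, behind the stand; leave it alone
- jar: white specimen jar, 56 mm diameter, 72 mm tall, behind the stand; leave it alone

How it is judged:
On the way, in this order (a step that is already met when the one before it is completed fails the run):
1. the post stands by itself in the socket, let go, not yet driven in (collar 3 to 14 mm above the face) (horizontal distance between post and socket_mouth below 0.004 m and z of post in the frame of socket_mouth between 0.003 and 0.014 m and contact force between the fingers and post below 0.05 N), for 0.2 s.
2. the tapping weight bears on the post before it is home (contact force between tapper and post above 2 N and z of post in the frame of socket_mouth above 0.0015 m).
3. once home (collar within 1.5 mm of the face) the post gets a firm tap from the weight, over 17 N (z of post in the frame of socket_mouth below 0.0015 m and horizontal distance between post and socket_mouth below 0.0025 m and contact force between tapper and post above 17 N), for 0.01 s.
At the end, for the whole second after the job is handed in: The post is locked in the socket, upright within 3 degrees, collar within 1.5 mm of the face and centred within 2.5 mm; the tapping weight stands upright on the worktop, let go and at rest (z of post in the frame of socket_mouth below 0.0015 m and horizontal distance between post and socket_mouth below 0.0025 m and angle between post's own z axis and vertical below 0.05 rad and angle between tapper's own z axis and vertical below 0.1 rad and height (world z) of tapper below 0.004 m and linear speed of each of tapper, post below 0.02 m/s); the robot touches nothing.
It fails at once if the weight strikes or presses the post with more than 30 N (contact force between tapper and post above 30 N).
It fails at once if the other post is disturbed (moved more than 10 mm) (distance of disc_post from where it was at the start of the episode above 0.01 m).
It fails at once if the dish is moved more than 15 mm (distance of petri from where it was at the start of the episode above 0.015 m).
It fails at once if the jar is moved more than 15 mm (distance of jar from where it was at the start of the episode above 0.015 m).
It also fails if it takes over 70 s, if anything falls off the work surface, if the arm or the gripper's body presses on something with over 40 N, if the wrist force passes 120 N, or if a joint passes its speed limit or range.

## Working session

There is one attempt and no reset: what is moved stays moved. The work goes in short steps, Python scripts to look and compute and a tool call to move; the robot and the scene stay as the last step left them, time stands still between calls to the robot, and variables do not carry over. Pictures are saved under pics/ and viewed, about 8 in all and at most 12, crops included, and the job is handed in when it is done.

Besides the shell and the picture viewer there is one more tool, called as a command line: name --pt "numbers of a row" for each row, then --argument value for the rest. move_arm: Moves the arm, as the interface text tells. Its arguments: {"type":"object","properties":{"moves":{"type":"array","items":{"type":"array","items":{"type":"number"}}},"grip_force":{"type":"number"}},"required":["moves"]}

```bash
mkdir -p pics; ls
python3 - <<'E'
from workcell import manip, cams
import cv2, numpy as np
print(manip.get_obs())
for n in ("side","top"):
    p=cams.camera_params(n); print(n,p)
    cv2.imwrite(f"pics/{n}0.png",cams.camera(n)[:,:,::-1])
E
```

```text
pics
{'clock': 0.0, 'joint_pos': array([-1.35856751,  0.33289372, -0.06471294,  1.46095629,  0.02159334,
        1.34986372, -0.08848773]), 'joint_velocities': array([ 0.00065295, -0.00051622,  0.00027133, -0.00077855, -0.00181725,
        0.00113032, -0.001888  ]), 'tau': array([ 7.14769521e-04, -6.25455379e+01,  4.92985547e-02, -3.91610706e+01,
        1.61029090e-02,  9.96032380e-03, -2.35116340e-05]), 'position': array([0.14533139, 0.60748636, 0.23049515]), 'ee_rot': array([ 7.85058201e-01,  6.19421596e-01, -5.42513409e-04,  4.62507151e-04]), 'ft_force': array([-0.02206819, -0.00272529,  0.36614114]), 'torque': array([-0.02501811, -0.03799404,  0.01311632]), 'grip_width': 1.0010813728842838}
side {'fx': 373.93466824451855, 'fy': 373.93466824451855, 'cx': 319.6458470668854, 'cy': 196.54225355812264, 'xyz': array([ 0.12702657, -0.67300871,  0.7306582 ]), 'rotation': array([ 0.42223675, -0.13390665, -0.24733023,  0.8617499 ])}
top {'fx': 491.3273021569018, 'fy': 491.3273021569018, 'cx': 317.949594925822, 'cy': 202.33472139614568, 'xyz': array([0.42284606, 0.03789538, 1.5982381 ]), 'rotation': array([ 0.03513154, -0.05083878, -0.70532011,  0.7061903 ])}
```

View pics/side0.png

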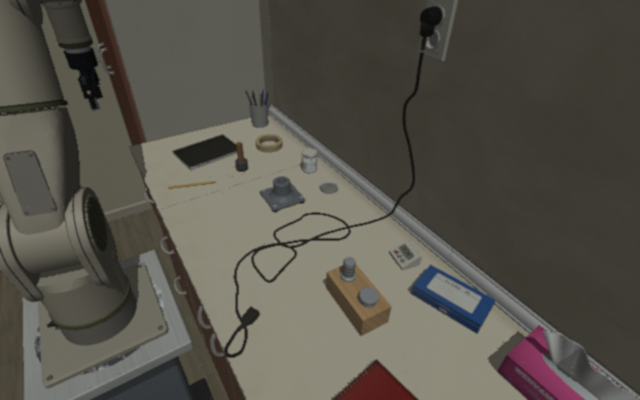

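View pics/top0.png

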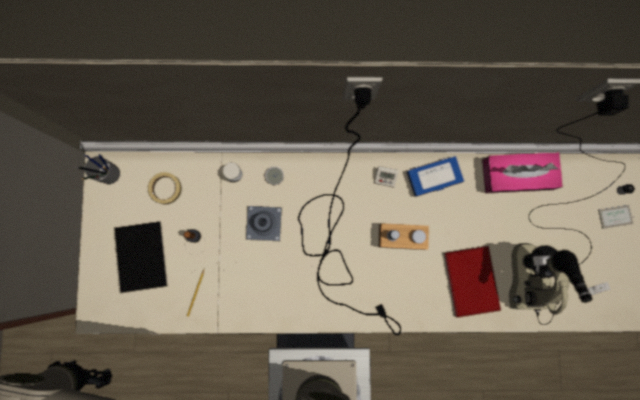

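```bash
cat > h.py <<'E'
from workcell import manip, cams
import cv2, numpy as np
from scipy.spatial.transform import Rotation as R
from scipy.optimize import least_squares
def grab(n,k=4): return np.mean([cams.camera(n).astype(float) for _ in range(k)],0).astype(np.uint8)[:,:,::-1].copy()
def proj(n,X):
    p=cams.camera_params(n); c=R.from_quat(p['rotation']).inv().apply(np.atleast_2d(X)-p['xyz'])
    return np.c_[p['cx']+p['fx']*c[:,0]/-c[:,2], p['cy']+p['fy']*c[:,1]/c[:,2]]
def tri(ps,pt):  # side pixel, top pixel
    f=lambda X: np.r_[proj('side',X)[0]-ps, proj('top',X)[0]-pt]
    r=least_squares(f,[.6,0,.05]); return r.x,r.fun
def ray(n,px,z):
    return least_squares(lambda q: proj(n,[q[0],q[1],z])[0]-px,[.6,0]).x
def crop(im,u0,v0,w=44,h=50,s=6):
    c=cv2.resize(im[v0:v0+h,u0:u0+w],None,fx=s,fy=s,interpolation=cv2.INTER_CUBIC)
    for k in range(0,w,10): cv2.putText(c,str(u0+k),(k*s,9),0,.32,(0,255,255),1); cv2.line(c,(k*s+s//2,11),(k*s+s//2,15),(0,255,255),1)
    for k in range(0,h,10): cv2.putText(c,str(v0+k),(0,k*s+s//2+3),0,.32,(0,255,0),1); cv2.line(c,(22,k*s+s//2),(26,k*s+s//2),(0,255,0),1)
    return c
E
python3 - <<'E'
from h import *
t=grab('top');s=grab('side')
cv2.imwrite('pics/s4.png',s);cv2.imwrite('pics/t4.png',t)
m=np.vstack([np.hstack([crop(t,242,198),crop(t,170,212),crop(t,375,212)]),np.hstack([crop(s,260,168),crop(s,222,132),crop(s,326,248)])])
cv2.imwrite('pics/m1.png',m);print(m.shape)
for a,z in (((263,222),.066),((190,236),.05),((393,235),.11),((404,236),.058)): print(ray('top',a,z))
E
```

```text
(600, 792, 3)
[0.54798445 0.17524269]
[0.50496116 0.40412903]
[ 0.50546639 -0.22329209]
[ 0.50524879 -0.26708055]
```

View pics/m1.png

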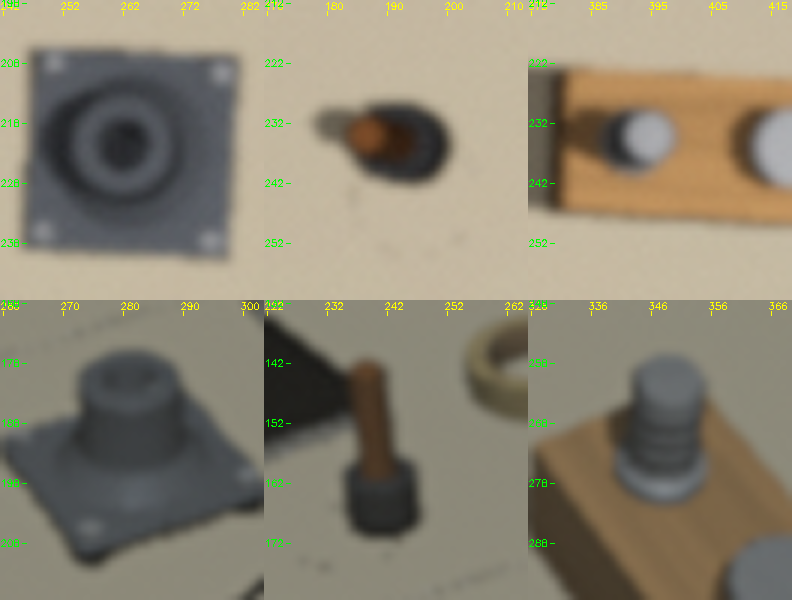

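Run:
```python
from h import *
P={}
for n,a,b in (('socket',(281.2,180.5),(262.2,221.6)),('taptop',(238.5,142.5),(186.5,234)),('posttop',(349,261),(394.5,234.3))):
    X,e=tri(a,b);P[n]=X;print(n,X.round(4),e.round(2))
for n,z in (('socket',.066),('taptop',.104),('posttop',.11)):
    pass
s=cv2.imread('pics/s4.png');t=cv2.imread('pics/t4.png')
S=6
def draw(c,n,u0,v0,X,r,z,col):
    a=np.linspace(0,2*np.pi,60); pts=np.c_[X[0]+r*np.cos(a),X[1]+r*np.sin(a),0*a+z]
    q=((proj(n,pts)-[u0,v0]+.5)*S).astype(np.int32); cv2.polylines(c,[q],True,col,1)
rows=[]
for n,im,off in (('top',t,((242,198),(170,212),(375,212))),('side',s,((260,168),(222,132),(326,248)))):
    row=[]
    for k,(u,v) in zip(('socket','taptop','posttop'),off):
        c=crop(im,u,v)
        C={'socket':((.027,.066,(0,0,255)),(.0133,.066,(0,255,0))),'taptop':((.011,.104,(0,0,255)),(.022,.035,(0,255,0)),(.022,0,(255,0,0))),'posttop':((.014,.11,(0,0,255)),(.018,.064,(0,255,0)),(.018,.058,(255,0,0)))}[k]
        for r,z,col in C: draw(c,n,u,v,P[k],r,z,col)
        row.append(c)
    rows.append(np.hstack(row))
cv2.imwrite('pics/m2.png',np.vstack(rows))
```

```text
socket [0.5489 0.1776 0.0682] [ 0.05 -0.   -0.02  0.04]
taptop [0.5079 0.4021 0.1041] [ 0.09 -0.01 -0.03  0.07]
posttop [ 0.5072 -0.2282  0.1063] [ 0.18 -0.02 -0.13  0.21]
```

View pics/m2.png

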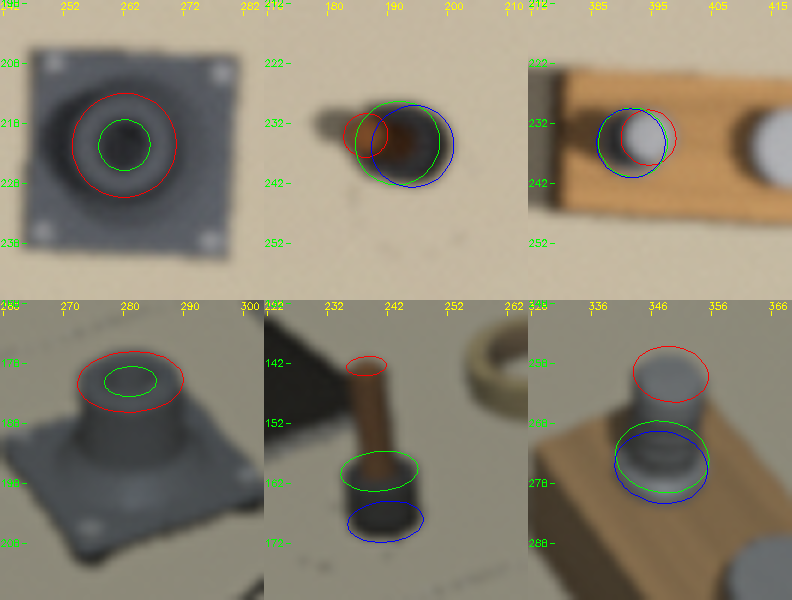

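The overlay agrees with the pictures in both views. Socket face is at (262.2,221.6) top and (281.2,180.5) side, so z is 0.068. The handle top gives z 0.104 and the post top 0.106 (0.110 expected). I'll swing towards the rack.

move_arm --pt "0 0 76.6 -0.319 0.421 0 0.0854" --pt "0 0 76.6 -0.319 0.421 0 0.0854" --pt "0 0 76.6 -0.319 0.421 0 0.0854" --pt "0 0 76.6 -0.319 0.421 0 0.0854" --pt "0 0 76.6 -0.319 0.421 0 0.0854" --pt "0 0 76.6 -0.319 0.421 0 0.0854" --pt "0 0 76.6 -0.319 0.421 0 0.0854" --pt "0 0 76.6 -0.319 0.421 0 0.0854" --pt "0 0 76.6 -0.319 0.421 0 0.0854" --pt "0 0 76.6 -0.319 0.421 0 0.0854" --grip_force 40

```text
clock: 1.5
position: [0.4637, 0.2198, 0.2317]
ee_rot: [1.0, -0.003, 0.0, -0.0]
ft_force: [0.6, 1.0, 0.5]
grip_width: 1.003
```

move_arm --pt "0 0 0 0.043 0.448 0 0.0854" --pt "0 0 0 0.043 0.448 0 0.0854" --pt "0 0 0 0.043 0.448 0 0.0854" --pt "0 0 0 0.043 0.448 0 0.0854" --pt "0 0 0 0.043 0.448 0 0.0854" --pt "0 0 0 0.043 0.448 0 0.0854" --pt "0 0 0 0.043 0.448 0 0.0854" --pt "0 0 0 0.043 0.448 0 0.0854" --pt "0 0 0 0.043 0.448 0 0.0854" --pt "0 0 0 0.043 0.448 0 0.0854"

```text
clock: 2.5
position: [0.5037, -0.234, 0.2316]
ee_rot: [1.0, -0.005, -0.0, 0.002]
ft_force: [-0.7, -0.0, -0.1]
grip_width: 1.0
```

move_arm --pt "0 0 0 0 0 0 0.0854" --pt "0 0 0 0 0 0 0.0854"

```text
clock: 2.7
position: [0.5056, -0.2253, 0.2312]
ee_rot: [1.0, 0.0, -0.0, -0.0]
ft_force: [0.2, 0.7, 0.2]
grip_width: 0.997
```

move_arm --pt "0 0 0 0.0015 0.0025 0.04 0.0854" --pt "0 0 0 0.0015 0.0025 0.08 0.0854" --pt "0 0 0 0.0015 0.0025 0.11 0.0854" --pt "0 0 0 0.0015 0.0025 0.135 0.0854" --pt "0 0 0 0.0015 0.0025 0.15 0.0854" --pt "0 0 0 0.0015 0.0025 0.16 0.0854" --pt "0 0 0 0.0015 0.0025 0.16 0.0854"

```text
clock: 3.4
position: [0.5068, -0.2282, 0.0708]
ee_rot: [1.0, 0.0, -0.0, -0.0]
ft_force: [-0.7, 0.8, -0.2]
grip_width: 0.998
```

Run:
```python
from h import *
o=manip.get_obs();print(o['position'],o['ft_force'],o['ee_rot'])
t=grab('top',3);s=grab('side',3)
print(manip.get_obs()['position'])
cv2.imwrite('pics/m3.png',np.hstack([crop(t,360,205,66,70),crop(s,315,215,66,70)]))
```

```text
[ 0.50677307 -0.22820574  0.07079415] [-0.70482046  0.77098828 -0.24477942] [ 9.99999871e-01  1.02264824e-04 -4.10055291e-04 -2.81799834e-04]
[ 0.50738046 -0.22921287  0.0721504 ]
```

View pics/m3.png

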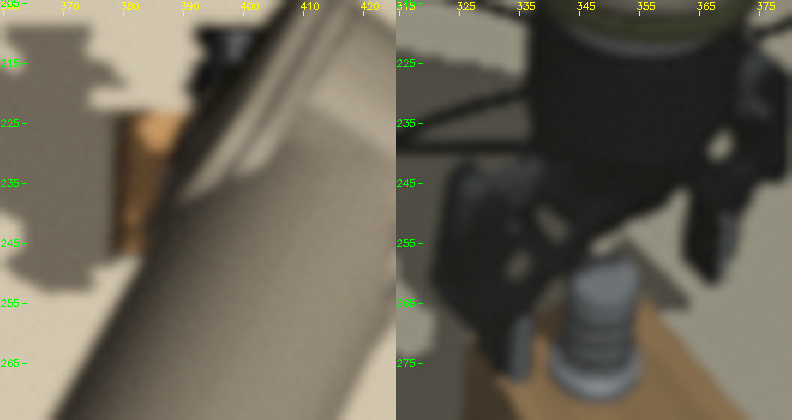

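The post head (side, about 349,262) lies between the fingertips, which are at about (334,277) and (368,261). I'll close on it.

move_arm --pt "0 0 0 0 0 0 0.02" --pt "0 0 0 0 0 0 0.02" --pt "0 0 0 0 0 0 0.02" --pt "0 0 0 0 0 0 0.02" --pt "0 0 0 0 0 0 0.02" --pt "0 0 0 0 0 0 0.02" --pt "0 0 0 0 0 0 0.02" --pt "0 0 0 0 0 0 0.02" --grip_force 50

```text
clock: 4.5
position: [0.5068, -0.2291, 0.0714]
ee_rot: [1.0, -0.0, 0.0, -0.0]
ft_force: [-1.8, 0.5, 5.1]
grip_width: 0.317
```

move_arm --pt "0 0 0 0 0 -0.005 0.02" --pt "0 0 0 0 0 -0.02 0.02" --pt "0 0 0 0 0 -0.04 0.02" --pt "0 0 0 0 0 -0.06 0.02" --pt "0 0 0 0 0 -0.09 0.02" --pt "0 0 0 0 0 -0.12 0.02" --pt "0 0 0 0 0 -0.13 0.02" --pt "0 0 0 0 0 -0.13 0.02" --pt "0 0 0 0 0 -0.13 0.02"

```text
clock: 5.4
position: [0.5064, -0.2287, 0.2004]
ee_rot: [1.0, -0.0, -0.0, -0.0]
ft_force: [-0.1, 0.0, -1.4]
grip_width: 0.312
```

move_arm --pt "0 0 0 0.0425 -0.4065 0 0.02" --pt "0 0 0 0.0425 -0.4065 0 0.02" --pt "0 0 0 0.0425 -0.4065 0 0.02" --pt "0 0 0 0.0425 -0.4065 0 0.02" --pt "0 0 0 0.0425 -0.4065 0 0.02" --pt "0 0 0 0.0425 -0.4065 0 0.02" --pt "0 0 0 0.0425 -0.4065 0 0.02" --pt "0 0 0 0.0425 -0.4065 0 0.02" --pt "0 0 0 0.0425 -0.4065 0 0.02" --pt "0 0 0 0.0425 -0.4065 0 0.02"

```text
clock: 6.4
position: [0.5486, 0.1794, 0.1992]
ee_rot: [1.0, 0.002, -0.001, 0.001]
ft_force: [0.3, -1.3, -1.4]
grip_width: 0.315
```

move_arm --pt "0 0 0 0 0 0.015 0.02" --pt "0 0 0 0 0 0.015 0.02" --pt "0 0 0 0 0 0.015 0.02"

```text
clock: 6.7
position: [0.5494, 0.1755, 0.1855]
ee_rot: [1.0, -0.002, -0.001, 0.0]
ft_force: [0.8, -0.2, -1.1]
grip_width: 0.311
```

Run:
```python
from h import *
o=manip.get_obs();print(o['position'],o['ft_force'],o['ee_rot'])
t=grab('top',1);s=grab('side',4)
print(manip.get_obs()['position'])
cv2.imwrite('pics/m4.png',np.hstack([crop(t,230,190,66,75),crop(s,250,130,66,75)]))
p=manip.get_obs()['position']
for z in (.0735-.0714+.0): pass
```

```text
[0.54937518 0.17554979 0.18550514] [ 0.76612936 -0.22447306 -1.14986213] [ 9.99998248e-01 -1.70304542e-03 -6.79143698e-04  3.76884759e-04]
[0.54988494 0.1771266  0.18664935]Traceback (most recent call last):
  File "<stdin>", line 7, in <module>
TypeError: 'float' object is not iterable
```

View pics/m4.png

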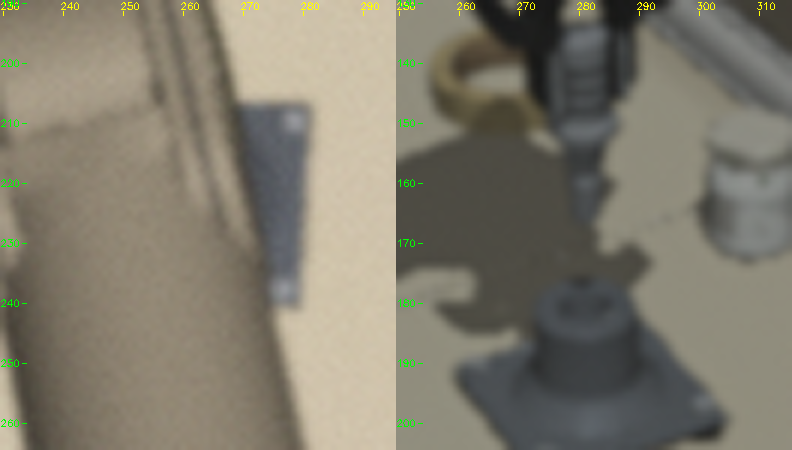

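The post hangs upright, tip at side (280.7,166), over the boss centre at (281.2,180). I'll lower it.

move_arm --pt "0 0 0 -0.001 -0.0005 0.03 0.02" --pt "0 0 0 -0.001 -0.0005 0.05 0.02" --pt "0 0 0 -0.001 -0.0005 0.065 0.02" --pt "0 0 0 -0.001 -0.0005 0.075 0.02" --pt "0 0 0 -0.001 -0.0005 0.083 0.02" --pt "0 0 0 -0.001 -0.0005 0.088 0.02" --pt "0 0 0 -0.001 -0.0005 0.091 0.02" --pt "0 0 0 -0.001 -0.0005 0.091 0.02" --pt "0 0 0 -0.001 -0.0005 0.091 0.02"

```text
clock: 7.85
position: [0.5484, 0.1781, 0.0954]
ee_rot: [1.0, -0.0, -0.0, -0.0]
ft_force: [-4.4, 0.3, -1.5]
grip_width: 0.313
```

move_arm --pt "0 0 0 0 0 0.001 0.02" --pt "0 0 0 0 0 0.001 0.02" --pt "0 0 0 0 0 0.001 0.02"

```text
clock: 8.15
position: [0.5484, 0.178, 0.0944]
ee_rot: [1.0, -0.0, -0.0, -0.0]
ft_force: [-4.9, 0.2, -1.7]
grip_width: 0.314
```

move_arm --pt "0 0 0 -0.001 0 0 0.02" --pt "0 0 0 -0.001 0 0 0.02" --pt "0 0 0 -0.001 0 0 0.02"

```text
clock: 8.45
position: [0.548, 0.178, 0.0946]
ee_rot: [1.0, -0.0, 0.0, -0.0]
ft_force: [-3.1, 0.5, -1.3]
grip_width: 0.315
```

move_arm --pt "0 0 0 -0.001 0 0 0.02" --pt "0 0 0 -0.002 0 0 0.02" --pt "0 0 0 -0.002 0 0 0.02" --pt "0 0 0 -0.002 0 0.001 0.02" --pt "0 0 0 -0.002 0 0.001 0.02"

```text
clock: 8.95
position: [0.5463, 0.1779, 0.0935]
ee_rot: [1.0, -0.001, 0.001, -0.0]
ft_force: [3.0, 0.2, -1.6]
grip_width: 0.309
```

move_arm --pt "0 0 0 0 0 0.001 0.02" --pt "0 0 0 0 0 0.001 0.02" --pt "0 0 0 0 0 0.001 0.02"

```text
clock: 9.25
position: [0.5462, 0.1779, 0.0925]
ee_rot: [1.0, -0.001, 0.001, -0.0]
ft_force: [5.8, -0.0, -1.7]
grip_width: 0.311
```

move_arm --pt "0 0 0 0 0 0.001 0.02" --pt "0 0 0 0 0 0.001 0.02" --pt "0 0 0 0 0 0.001 0.02"

```text
clock: 9.55
position: [0.5462, 0.1778, 0.0914]
ee_rot: [1.0, -0.001, 0.001, -0.0]
ft_force: [6.3, -0.8, -2.3]
grip_width: 0.313
```

move_arm --pt "0 0 0 0.0012 0 0 0.02" --pt "0 0 0 0.0012 0 0 0.02" --pt "0 0 0 0.0012 0 0 0.02"

```text
clock: 9.85
position: [0.5467, 0.1779, 0.0912]
ee_rot: [1.0, -0.0, -0.0, 0.0]
ft_force: [2.6, 0.1, -1.6]
grip_width: 0.316
```

move_arm --pt "0 0 0 0 0 0.001 0.02" --pt "0 0 0 0 0 0.001 0.02" --pt "0 0 0 0 0 0.001 0.02"

```text
clock: 10.15
position: [0.5467, 0.1778, 0.0901]
ee_rot: [1.0, -0.0, -0.0, 0.0]
ft_force: [2.5, -0.4, -1.6]
grip_width: 0.316
```

move_arm --pt "0 0 0 0.0007 0 0.001 0.02" --pt "0 0 0 0.0007 0 0.001 0.02" --pt "0 0 0 0.0007 0 0.001 0.02"

```text
clock: 10.45
position: [0.5471, 0.1779, 0.089]
ee_rot: [1.0, -0.0, -0.001, 0.0]
ft_force: [-0.2, -0.8, -1.0]
grip_width: 0.316
```

move_arm --pt "0 0 0 0 0 0.001 0.02" --pt "0 0 0 0 0 0.001 0.02" --pt "0 0 0 0 0 0.001 0.02"

```text
clock: 10.75
position: [0.5473, 0.1779, 0.0884]
ee_rot: [1.0, -0.0, -0.0, -0.0]
ft_force: [-2.3, -0.9, 4.1]
grip_width: 0.307
```

The jaws resist (about 6 N), so the collar is about 10 mm up. Releasing.

move_arm --pt "0 0 0 0 0 -0.0005 0.045" --pt "0 0 0 0 0 -0.0005 0.0854" --pt "0 0 0 0 0 -0.0005 0.0854" --pt "0 0 0 0 0 -0.0005 0.0854" --pt "0 0 0 0 0 -0.0005 0.0854" --pt "0 0 0 0 0 -0.0005 0.0854" --pt "0 0 0 0 0 -0.0005 0.0854" --pt "0 0 0 0 0 -0.0005 0.0854"

```text
clock: 11.55
position: [0.5476, 0.1779, 0.0888]
ee_rot: [1.0, -0.0, 0.0, -0.0]
ft_force: [0.1, 0.5, 0.4]
grip_width: 1.005
```

move_arm --pt "0 0 0 0 0 -0.02 0.0854" --pt "0 0 0 0 0 -0.05 0.0854" --pt "0 0 0 0 0 -0.09 0.0854" --pt "0 0 0 0 0 -0.13 0.0854" --pt "0 0 0 0 -0.05 -0.13 0.0854" --pt "0 0 0 0 -0.1 -0.13 0.0854" --pt "0 0 0 0 -0.15 -0.13 0.0854" --pt "0 0 0 0 -0.2 -0.13 0.0854" --pt "0 0 0 -0.02 -0.22 -0.13 0.0854" --pt "0 0 0 -0.035 -0.22 -0.13 0.0854"

```text
clock: 12.55
position: [0.5103, 0.4023, 0.2174]
ee_rot: [1.0, 0.002, -0.001, 0.0]
ft_force: [-0.2, 0.2, -0.2]
grip_width: 1.005
```

Run:
```python
from h import *
t=grab('top',4);s=grab('side',4)
print(manip.get_obs()['position'],manip.get_obs()['clock'])
cv2.imwrite('pics/s5.png',s);cv2.imwrite('pics/t5.png',t)
cv2.imwrite('pics/m5.png',np.hstack([crop(t,238,190,44,75),crop(s,255,140,44,75),crop(s,222,132,44,75)]))
```

```text
[0.51372584 0.39702857 0.21894355] 12.95
```

View pics/m5.png

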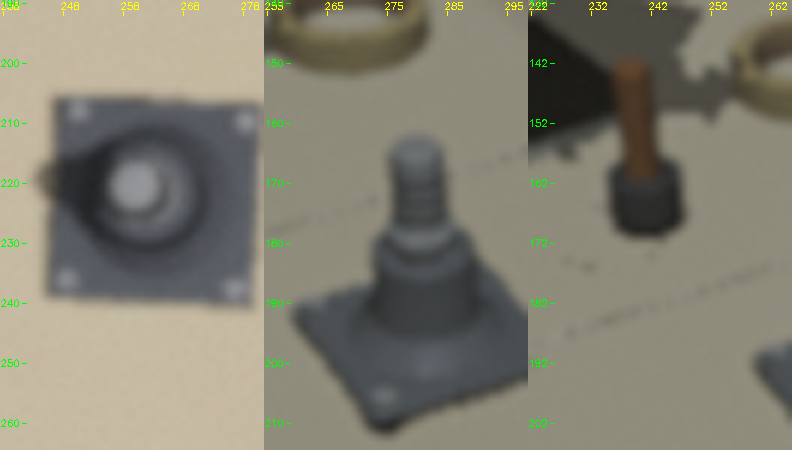

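Run:
```python
from h import *
print(tri((280,165.3),(260,220.5)), ray('top',(260,220.5),.127), ray('top',(262.2,221.6),.066))
```

```text
(array([0.54792465, 0.17914703, 0.12297882]), array([-0.03308604,  0.00310768,  0.01416349, -0.03028857])) [0.54749264 0.17880306] [0.54923123 0.17774963]
```

move_arm --pt "0 0 0 -0.0045 -0.005 0.05 0.0854" --pt "0 0 0 -0.0045 -0.005 0.09 0.0854" --pt "0 0 0 -0.0045 -0.005 0.12 0.0854" --pt "0 0 0 -0.0045 -0.005 0.15 0.0854" --pt "0 0 0 -0.0045 -0.005 0.17 0.0854" --pt "0 0 0 -0.0045 -0.005 0.178 0.0854" --pt "0 0 0 -0.0045 -0.005 0.182 0.0854" --pt "0 0 0 -0.0045 -0.005 0.182 0.0854" --pt "0 0 0 -0.0045 -0.005 0.182 0.0854"

```text
clock: 13.85
position: [0.509, 0.4033, 0.0381]
ee_rot: [1.0, -0.001, 0.001, -0.001]
ft_force: [0.1, -0.3, 0.5]
grip_width: 0.998
```

move_arm --pt "0 0 0 0 0 0.001 0.06" --pt "0 0 0 0 0 0.001 0.01" --pt "0 0 0 0 0 0.001 0.01" --pt "0 0 0 0 0 0.001 0.01" --pt "0 0 0 0 0 0.001 0.01" --pt "0 0 0 0 0 0.001 0.01" --pt "0 0 0 0 0 0.001 0.01" --pt "0 0 0 0 0 0.001 0.01" --pt "0 0 0 0 0 0.001 0.01" --pt "0 0 0 0 0 0.001 0.01" --grip_force 80

```text
clock: 14.85
position: [0.5083, 0.4031, 0.036]
ee_rot: [1.0, -0.0, 0.0, -0.0]
ft_force: [-2.1, -0.0, 4.8]
grip_width: 0.235
```

move_arm --pt "0 0 0 0 0 -0.01 0.01" --pt "0 0 0 0 0 -0.03 0.01" --pt "0 0 0 0 0 -0.06 0.01" --pt "0 0 0 0 0 -0.1 0.01" --pt "0 0 0 0 0 -0.14 0.01" --pt "0 0 0 0 0 -0.17 0.01" --pt "0 0 0 0 0 -0.18 0.01" --pt "0 0 0 0 0 -0.18 0.01" --pt "0 0 0 0 0 -0.18 0.01" --pt "0 0 0 0 0 -0.18 0.01"

```text
clock: 15.85
position: [0.5075, 0.4024, 0.2134]
ee_rot: [1.0, -0.0, -0.001, 0.001]
ft_force: [-0.2, -0.4, -3.5]
grip_width: 0.237
```

move_arm --pt "0 0 0 0.01 0.04 0 0.01" --pt "0 0 0 0.02 0.085 0 0.01" --pt "0 0 0 0.025 0.13 0 0.01" --pt "0 0 0 0.035 0.17 0 0.01" --pt "0 0 0 0.0395 0.2 0 0.01" --pt "0 0 0 0.0395 0.218 0 0.01" --pt "0 0 0 0.0395 0.2245 0 0.01" --pt "0 0 0 0.0395 0.2245 0 0.01" --pt "0 0 0 0.0395 0.2245 0 0.01" --pt "0 0 0 0.0395 0.2245 0 0.01"

```text
clock: 16.85
position: [0.5472, 0.1804, 0.2155]
ee_rot: [1.0, 0.001, -0.0, -0.0]
ft_force: [-0.0, 0.4, -4.6]
grip_width: 0.242
```

move_arm --pt "0 0 0 0 0 0.015 0.01" --pt "0 0 0 0 0 0.03 0.01" --pt "0 0 0 0 0 0.038 0.01" --pt "0 0 0 0 0 0.04 0.01" --pt "0 0 0 0 0 0.04 0.01" --pt "0 0 0 0 0 0.04 0.01"

```text
clock: 17.45
position: [0.5479, 0.1784, 0.1762]
ee_rot: [1.0, -0.001, 0.0, -0.0]
ft_force: [0.2, 0.8, -4.3]
grip_width: 0.238
```

Run:
```python
from h import *
s=grab('side',4)
o=manip.get_obs();print(o['position'],o['clock'],o['ft_force'])
cv2.imwrite('pics/m6.png',crop(s,255,120,60,75))
```

```text
[0.54783448 0.17847297 0.17623956] 17.65 [ 0.42098411 -0.30237648 -3.75951701]
```

View pics/m6.png

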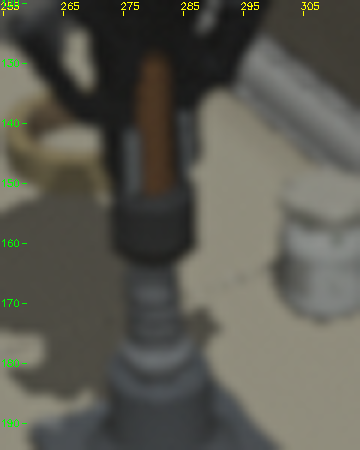

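move_arm --pt "0 0 0 0 0 0.005 0.01" --pt "0 0 0 0 0 0.009 0.01" --pt "0 0 0 0 0 0.01 0.01" --pt "0 0 0 0 0 0.011 0.01" --pt "0 0 0 0 0 0.011 0.01"

```text
clock: 18.15
position: [0.5476, 0.1784, 0.1647]
ee_rot: [1.0, -0.0, -0.0, 0.0]
ft_force: [-0.3, 0.4, -3.2]
grip_width: 0.237
```

move_arm --pt "0 0 0 0 0 0.0007 0.01" --pt "0 0 0 0 0 0.0014 0.01" --pt "0 0 0 0 0 0.002 0.01" --pt "0 0 0 0 0 0.002 0.01"

```text
clock: 18.55
position: [0.548, 0.1785, 0.1633]
ee_rot: [1.0, -0.0, 0.001, -0.0]
ft_force: [1.6, -0.0, 1.3]
grip_width: 0.237
```

move_arm --pt "0 0 0 0 0 0.0007 0.01" --pt "0 0 0 0 0 0.0014 0.01" --pt "0 0 0 0 0 0.002 0.01" --pt "0 0 0 0 0 0.002 0.01"

```text
clock: 18.95
position: [0.5485, 0.1785, 0.1618]
ee_rot: [1.0, -0.001, 0.001, -0.0]
ft_force: [0.4, -0.4, 5.9]
grip_width: 0.239
```

move_arm --pt "0 0 0 0 0 0.0007 0.01" --pt "0 0 0 0 0 0.0014 0.01" --pt "0 0 0 0 0 0.002 0.01" --pt "0 0 0 0 0 0.002 0.01"

```text
clock: 19.35
position: [0.5484, 0.1785, 0.1598]
ee_rot: [1.0, -0.001, 0.001, -0.0]
ft_force: [1.3, -0.0, 4.9]
grip_width: 0.238
```

move_arm --pt "0 0 0 0 0 0.0005 0.01" --pt "0 0 0 0 0 0.001 0.01" --pt "0 0 0 0 0 0.0015 0.01" --pt "0 0 0 0 0 0.0015 0.01"

```text
clock: 19.75
position: [0.5476, 0.1785, 0.1573]
ee_rot: [1.0, -0.0, 0.0, -0.0]
ft_force: [0.3, 0.0, 2.4]
grip_width: 0.238
```

move_arm --pt "0 0 0 0 0 0.0005 0.01" --pt "0 0 0 0 0 0.001 0.01" --pt "0 0 0 0 0 0.001 0.01"

```text
clock: 20.05
position: [0.5482, 0.1786, 0.1571]
ee_rot: [1.0, -0.0, 0.001, -0.0]
ft_force: [1.3, -0.1, 7.7]
grip_width: 0.238
```

move_arm --pt "0 0 0 0 0 0.0005 0.01" --pt "0 0 0 0 0 0.0008 0.01" --pt "0 0 0 0 0 0.0008 0.01"

```text
clock: 20.35
position: [0.5486, 0.1787, 0.157]
ee_rot: [1.0, -0.0, 0.001, -0.001]
ft_force: [-0.7, -0.6, 12.3]
grip_width: 0.241
```

move_arm --pt "0 0 0 0 0 0.0004 0.01" --pt "0 0 0 0 0 0.0008 0.01" --pt "0 0 0 0 0 0.0008 0.01"

```text
clock: 20.65
position: [0.549, 0.1788, 0.1569]
ee_rot: [1.0, -0.001, 0.002, -0.001]
ft_force: [-0.4, -1.3, 17.7]
grip_width: 0.241
```

move_arm --pt "0 0 0 0 0 0.0003 0.01" --pt "0 0 0 0 0 0.0003 0.01"

```text
clock: 20.85
position: [0.5491, 0.1788, 0.1568]
ee_rot: [1.0, -0.001, 0.002, -0.001]
ft_force: [-1.2, -0.9, 19.0]
grip_width: 0.24
```

move_arm --pt "0 0 0 0 0 -0.005 0.01" --pt "0 0 0 0 0 -0.02 0.01" --pt "0 0 0 0 0 -0.05 0.01" --pt "0 0 0 0 -0.05 -0.05 0.01" --pt "0 0 0 0 -0.1 -0.05 0.01" --pt "0 0 0 0 -0.15 -0.05 0.01" --pt "0 0 0 0 -0.2 -0.05 0.01" --pt "0 0 0 -0.02 -0.2245 -0.05 0.01" --pt "0 0 0 -0.0395 -0.2245 -0.05 0.01" --pt "0 0 0 -0.0395 -0.2245 -0.05 0.01"

```text
clock: 21.85
position: [0.5051, 0.4048, 0.2039]
ee_rot: [1.0, 0.002, -0.001, 0.0]
ft_force: [0.5, -0.4, -3.5]
grip_width: 0.237
```

Run:
```python
from h import *
t=grab('top',4);s=grab('side',4)
o=manip.get_obs();print(o['position'],o['clock'],o['ft_force'])
old=cv2.imread('pics/s5.png')
cv2.imwrite('pics/m7.png',np.hstack([crop(t,238,190,44,75),crop(s,255,140,44,75),crop(old,255,140,44,75)]))
```

```text
[0.5088635  0.40234719 0.2044255 ] 22.25 [ 0.20320291 -0.1593718  -3.91559937]
```

View pics/m7.png

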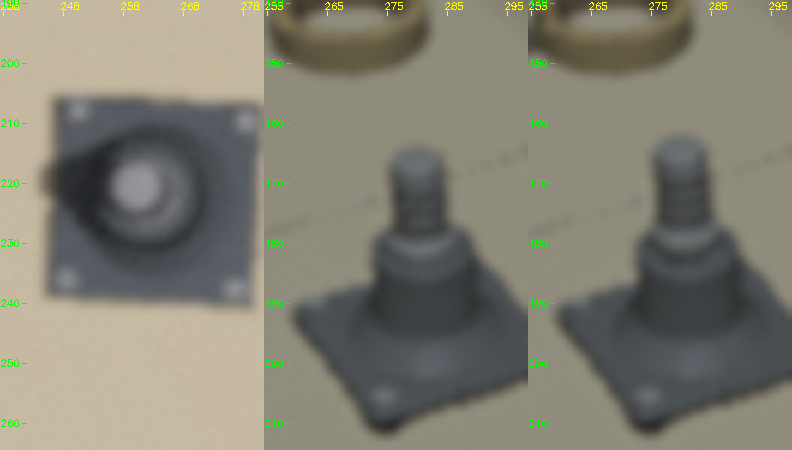

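The post top sank about 6.5 mm, from side v 165.3 to about 167. The dark gap under the collar has gone, and the post held 23 N rigidly. Now I'll set the weight down.

move_arm --pt "0 0 0 0 0 0.04 0.01" --pt "0 0 0 0 0 0.08 0.01" --pt "0 0 0 0 0 0.115 0.01" --pt "0 0 0 0 0 0.14 0.01" --pt "0 0 0 0 0 0.155 0.01" --pt "0 0 0 0 0 0.163 0.01" --pt "0 0 0 0 0 0.165 0.01" --pt "0 0 0 0 0 0.166 0.01" --pt "0 0 0 0 0 0.167 0.01" --pt "0 0 0 0 0 0.167 0.01"

```text
clock: 23.25
position: [0.5087, 0.4033, 0.0383]
ee_rot: [1.0, -0.0, 0.0, -0.001]
ft_force: [-0.7, -0.2, -4.3]
grip_width: 0.239
```

move_arm --pt "0 0 0 0 0 0.0005 0.01" --pt "0 0 0 0 0 0.001 0.01" --pt "0 0 0 0 0 0.001 0.01"

```text
clock: 23.55
position: [0.5083, 0.403, 0.0365]
ee_rot: [1.0, -0.0, 0.0, -0.0]
ft_force: [-1.0, -0.3, -3.8]
grip_width: 0.236
```

move_arm --pt "0 0 0 0 0 0.0005 0.01" --pt "0 0 0 0 0 0.001 0.01" --pt "0 0 0 0 0 0.001 0.01"

```text
clock: 23.85
position: [0.5084, 0.403, 0.0361]
ee_rot: [1.0, -0.0, -0.0, -0.0]
ft_force: [-3.2, -2.0, 5.4]
grip_width: 0.24
```

On the worktop. Release and rise.

move_arm --pt "0 0 0 0 0 -0.0005 0.04" --pt "0 0 0 0 0 -0.0005 0.0854" --pt "0 0 0 0 0 -0.0005 0.0854" --pt "0 0 0 0 0 -0.0005 0.0854" --pt "0 0 0 0 0 -0.0005 0.0854" --pt "0 0 0 0 0 -0.0005 0.0854" --pt "0 0 0 0 0 -0.0005 0.0854" --pt "0 0 0 0 0 -0.0005 0.0854"

```text
clock: 24.65
position: [0.5083, 0.403, 0.0359]
ee_rot: [1.0, -0.0, 0.0, -0.0]
ft_force: [0.9, -0.3, 1.5]
grip_width: 0.996
```

move_arm --pt "0 0 0 0 0 -0.02 0.0854" --pt "0 0 0 0 0 -0.05 0.0854" --pt "0 0 0 0 0 -0.09 0.0854" --pt "0 0 0 0 0 -0.13 0.0854" --pt "0 0 0 0 0 -0.17 0.0854" --pt "0 0 0 0 0 -0.2 0.0854" --pt "0 0 0 0 0 -0.2 0.0854" --pt "0 0 0 0 0 -0.2 0.0854"

```text
clock: 25.45
position: [0.5084, 0.403, 0.2362]
ee_rot: [1.0, -0.0, 0.0, -0.0]
ft_force: [-0.5, -0.2, -1.1]
grip_width: 1.002
```

Run:
```python
from h import *
s=grab('side',4)
o=manip.get_obs();print(o['position'],o['clock'],o['ft_force'])
cv2.imwrite('pics/m8.png',crop(s,215,120,95,90))
```

```text
[0.50779127 0.40263237 0.23445245] 25.65 [-0.24292618  0.50055378  0.41086622]
```

View pics/m8.png

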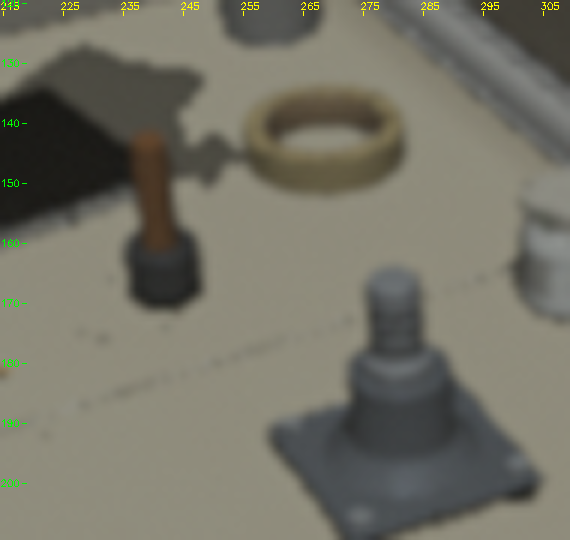

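The weight stands upright at side (239,165), and the post is flush with its top at (280,167). Handing in.

```bash
python3 -c "
from workcell import manip
print(manip.hand_in())"
```

```text
the job is handed in; nothing more can be done
None
```

I moved the post from the rack to the stand's socket and let go of it. I then pressed it down with the tapping weight until it stopped rigidly, and gave it a last press of about 23 N. The weight is back upright on the worktop and the arm is clear. I handed in at about 26 s; the hand-in reports no verdict.

- **Post:** the last picture shows it upright with its collar flush, and its top about 6.5 mm lower than when I let go. It did not move further between about 16 and 23 N, which is more than the jaws can resist, so I take it as locked. The flush gap is judged from the picture to about 1 mm.
- **Forces:** the press forces are worked out from the wrist reading minus the held weight. The highest I read was 23 N, but I only got one reading at the end of each move.
- **Disagreements:** the camera put the post's top at 106 mm, against 110 mm from the text. The camera also put the socket face at 68 mm, while contact suggested about 65 mm. I went by contact when placing the post. The socket centre was about 1.5 mm off my camera estimate in x, so I corrected it by feel during insertion.
- **Other things:** I never drove the arm into the disc post, dish or jar, but I did not measure their final positions.

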